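# Make up the shower kit and the tub kit

## Task

Make up the two bathing kits from the things standing in a row on the counter. Shower kit, in the stainless suction shelf: the frosted bottle stands in the narrow bay, the body scrubber lies knob up in the wide bay; tub kit, in the wooden tray: the squat jar stands in the plain end bay, the nail brush lies bristles down in the middle bay and the soap saver lies right way up in the end bay with the drain slots, each resting flat on the floor of its bay. Keep the glass bottle and jar upright all along, and leave the pumice stone, the tumbler and the mirror where they are.

Things in the scene. Friction and masses are not known exactly. Their poses are not given: they have to be found in the camera images.
- bottle_mid (a point): Tall frosted glass bottle with a ribbed steel twist cap, standing upright. Glass 44 mm in diameter up to 66 mm, shoulder to 76 mm, cap 29 mm in diameter from 78 to 100 mm (100 mm in all), 160 g. The point is on its axis, half-way up (50 mm over its underside); z is its axis.
- jar_mid (a point): Squat frosted glass jar with a ribbed steel screw lid, 48 mm in diameter (glass 46 mm), 44 mm high, 120 g, standing upright. The point is on its axis, half-way up (22 mm over its underside); z is its axis.
- scrubber_mid (a point): Round hard-silicone body scrubber, slate grey, lying bristles down: a pad 80 mm in diameter and 21 mm high, on it a central round knob 28 mm in diameter, from 21 to 52 mm over its underside; lift it by the knob. 110 g. The point is on its axis 26 mm over its underside (half-way up, 5 mm above the pad); z points up along the knob.
- brush_mid (a point): Wooden nail brush, 80 mm long (its x), 30 mm wide (its y), 30 mm high, lying bristles down: stiff bristle block below, wooden back 16 mm thick from 14 to 30 mm. 70 g. The point is at its centre, 15 mm over its underside. At the start its length points roughly away from the robot (within 0.5 rad).
- soapsaver_mid (a point): Empty wooden soap saver of light slats, 86 mm long (its x), 58 mm wide (its y), 24 mm high; the two outer rails along its length are the full 24 mm high and can be gripped across the 58 mm. 60 g. The point is at its centre, 12 mm over its underside. At the start its length points roughly away from the robot (within 0.5 rad).
- shelf: Stainless suction shelf off the wall, fixed on the counter: 108 mm (x, towards its back plate and suction cups, away from the robot) x 196 mm (y). Origin: centre of its underside. Floor at z 4 mm, lips up to 21, back plate (x +52 mm) up to 44. Partition up to 16 mm at y +18. Narrow bay (bottle): centre x 0, y +58 mm, 104 x 76 mm (x, y). Wide bay (scrubber): centre x 0, y -40, 104 x 112.
- tray: Dark wooden bath tray, fixed: 132 mm (x, away from the robot) x 314 mm (y). Origin: centre of its underside. Floor at z 6 mm, walls up to 22, partitions up to 16. Bays, 120 mm along x, centred at x 0: plain end bay (jar) centre y +103 mm, 96 mm along y; middle bay (brush, its length along the tray's x) y +9, 80 along y; end bay with 5 dark drain slots (soap saver) y -94, 114 along y.
- pumice_mid (a point): Bystander in the row, stays: grey pumice stone, 70 x 44 x 26 mm, rounded. The point is at its centre.
- tumbler: Bystander, stays: white ceramic tumbler, 60 mm in diameter, 80 mm high, standing between the shelf and the tray. Origin: centre of its underside.
- mirror: Bystander, stays: small chrome mirror on a foot 84 mm in diameter, round glass 110 mm in diameter, 175 mm high, at one side of the counter. Origin: centre of the foot's underside.

How it is judged (in metres and radians):
At the end, for the whole second after the job is handed in: Bottle and scrubber in their bays of the shelf, jar, brush and soap saver in their bays of the tray, each anywhere on the floor of its own bay (height within 4 to 5 mm of resting on it, right way up within 0.09 rad), all at rest; pumice, tumbler and mirror within 20 mm of where they began (x of bottle_mid in the frame of shelf between -0.033 and 0.033 m and y of bottle_mid in the frame of shelf between 0.039 and 0.077 m and z of bottle_mid in the frame of shelf between 0.05 and 0.059 m and angle between each of bottle_mid, scrubber_mid, jar_mid, brush_mid, soapsaver_mid's own z axis and vertical below 0.09 rad and x of scrubber_mid in the frame of shelf between -0.016 and 0.016 m and y of scrubber_mid in the frame of shelf between -0.059 and -0.021 m and z of scrubber_mid in the frame of shelf between 0.026 and 0.035 m and x of jar_mid in the frame of tray between -0.039 and 0.039 m and y of jar_mid in the frame of tray between 0.075 and 0.131 m and z of jar_mid in the frame of tray between 0.024 and 0.033 m and x of brush_mid in the frame of tray between -0.025 and 0.025 m and y of brush_mid in the frame of tray between -0.019 and 0.037 m and z of brush_mid in the frame of tray between 0.017 and 0.026 m and x of soapsaver_mid in the frame of tray between -0.034 and 0.034 m and y of soapsaver_mid in the frame of tray between -0.124 and -0.064 m and z of soapsaver_mid in the frame of tray between 0.014 and 0.023 m and linear speed of each of bottle, jar, scrubber, brush, soapsaver below 0.02 m/s and distance of each of pumice_mid, tumbler, mirror from where it was at the start of the episode below 0.02 m); the robot touches nothing.
It fails at once if the glass bottle is tipped over (more than 0.6 rad) (angle between bottle_mid's own z axis and vertical above 0.6 rad).
It fails at once if the glass jar is tipped over (more than 0.6 rad) (angle between jar_mid's own z axis and vertical above 0.6 rad).
It fails at once if the pumice stone is displaced by more than 30 mm (distance of pumice_mid from where it was at the start of the episode above 0.03 m).
It fails at once if the tumbler is displaced by more than 30 mm (distance of tumbler from where it was at the start of the episode above 0.03 m).
It fails at once if the mirror is displaced by more than 30 mm (distance of mirror from where it was at the start of the episode above 0.03 m).
It also fails if it takes over 138 s, if anything falls off the work surface, if the arm or the gripper's body presses on something with over 40 N, if the wrist force passes 120 N, or if a joint passes its speed limit or range.

## Robot

A 6-joint arm with a two-finger parallel gripper is mounted at the origin on the work surface. World frame = base frame: x ahead of the robot, y to its left, z up, the work surface at z = 0. Lengths are in mm, angles in rad, forces in N, time in s.
With the tool pointing down it reaches from about 300 to 825 mm from the base axis. Payload 5.4 kg.
Tool frame: the origin (TCP) lies between the finger pads; the fingertips stand 22 mm ahead of it and the grasp point (between the pads) lies 3 mm ahead of it (r.tip_reach is the distance from the TCP to the fingertips, in mm); y points along the fingers, x is the direction in which the jaws open and shut, and the axes are right-handed (so a half turn about y gives the same grasp; the last joint's range is limited). The gripper opens to 92 mm and grips with 3 to 60 N. Pads are 20 mm wide; open, the fingers measure 128 mm over their backs; the gripper's body (75 mm by 189 mm) begins 69 mm behind the grasp point.
Start: joints at [1.107, 0.158, 1.597, -0, 1.386, -0.21], TCP at [144.384, 556.56, 236.601] pointing down, gripper open.
Joint ranges: [-2.91, 2.91], [-0.94, 2.29], [0.18, 2.7], [-1.29, 4.43], [0.17, 2.64], [-3, 3]. Speed limits (rad/s): [2.57, 2.57, 3.14, 3.14, 3.14, 3.14].

## Interface

Orientations are given as a rotation vector (axis times angle).
In Python, from cell import r, grab_frame, order, spot_in, cut_out, place_of gives the robot as it stands. The module is installed in compiled form; this text tells all that it offers.
- The arm moves only by the shell command python3 -m crank 'ROWS' [FORCE]. ROWS is JSON, a list of rows, each a list of 3 entries, a list of its own where there are three numbers: the shift along the tool's x, y, z in units of 50 mm (1.0 is 50 mm), then the turn, a rotation vector about the tool's x, y, z in units of 5 degrees (1.0 is 5 degrees), then the gripper's target within -1 to 1 (shut at 1, half-way at 0, fully open at -1). A call has 1 to 5 rows; each row shifts and turns the commanded pose from where the row before left it, along the tool's axes as they then stand; what a row does not reach is not made up. A row lasts 1/8 s, in which the tool goes at most 62.5 mm and 10.7 degrees, less where a joint would pass 70% of its speed; a pose out of reach is approached as far as the arm can. A call is refused whole if a number of a shift passes 1 or a number of a turn 1, either way. A call with a gripper value outside its range is refused whole. The fingers move at their own pace and stop on an object; FORCE is the grip in N (left out, the last holds). Time passes only in rows, so rows that do not move let the fingers close. It gives the time, the measured TCP pose, the force and the opening at its end, in the units of the state.
- r.sense(): the state, without advancing time (a new reading comes with each control period).
- grab_frame(name): name is "side" or "top"; returns a dict with "color" (420x560x3 uint8, blue, green, red), "fov_y" (degrees; the focal length in pixels is half the picture's height over the tangent of half this angle, whatever the lens; pixels are square), "cx", "cy" (the principal point, pixels), "dist" ([k1, k2, p1, p2, k3] as OpenCV has them; the pictures are not rectified), "R" (3x3) and "t" (3): a world point X has camera coordinates R X + t. Camera axes: x right, y down, z forward; pixel columns grow to the right and rows downward; lengths in mm; the calibration is good to about 2 mm. A picture is of the moment at which its call begins. There is no depth.
- order.close_job(): hands the job in, once; it reports no verdict.
Trained networks look in the newest picture that a camera, given by its name, has taken for a name from the list of things; names that differ only in an ending like _2 or _b are one class to them, and where a whole thing is asked for, a point or a joint stands for the part that bears it (a point fixed in the world has none). Each returns a list of dicts, best first, with "score" (0 to 1); they miss things now and then, are a little off and sometimes report something else, mostly with a low value. They report only what shows in the picture. A call takes as long as a camera call.
- spot_in(camera, label): "at" ([column, row] in pixels, amid what is visible of it).
- cut_out(camera, label): "mask" (420x560 bool, what is visible of it) and "at" ([column, row] in pixels, amid what is visible of it).
- place_of(camera, label): "at" ([column, row] in pixels: a listed point, or the origin of a listed thing).
The state is a dict: "clock": time; "q": joint angles; "qvel": joint speeds; "joint_torque": joint torques, N m; "tool_pos": TCP position; "orientation": TCP orientation; "wrist_force": force on the tool from outside, world axes, zero at the start; "ft_torque": the same for the moment, N m; "opening": finger opening in mm.
Only numpy, scipy, OpenCV 4.12 (cv2) and the standard library are available. Lean on these libraries where they do the work, as an engineer would, in place of code of your own. Each camera call takes 0.05 s, during which the arm holds its last target. There are 200 camera calls.

## Working session

There is one attempt and no reset: what is moved stays moved. The work goes in short steps, Python scripts to look and compute and a shell command to move; the robot and the scene stay as the last step left them, time stands still between calls to the robot, and variables do not carry over. Pictures are saved under pics/ and viewed, about 12 in all and at most 16, crops included, and the job is handed in when it is done.

```bash
mkdir -p pics; cat > h.py <<'E'
from cell import r, grab_frame, order, spot_in, cut_out, place_of
import numpy as np, cv2
from scipy.spatial.transform import Rotation as Ro
def K(f):
    F=210/np.tan(np.radians(f["fov_y"]/2)); return np.array([[F,0,f["cx"]],[0,F,f["cy"]],[0,0,1.]])
def ray(f,uv):
    p=cv2.undistortPoints(np.array([[uv]],float),K(f),np.array(f["dist"],float))[0,0]
    R=np.array(f["R"]);t=np.array(f["t"]); return -R.T@t, R.T@np.array([p[0],p[1],1])
def onz(f,uv,z):
    o,d=ray(f,uv); return o+d*(z-o[2])/d[2]
def proj(f,X):
    return cv2.projectPoints(np.array(X,float).reshape(-1,1,3),cv2.Rodrigues(np.array(f["R"],float))[0],np.array(f["t"],float),K(f),np.array(f["dist"],float))[0][:,0]
def st():
    s=r.sense(); print(round(s["clock"],2),np.round(s["tool_pos"],1),np.round(s["orientation"],3),np.round(s["wrist_force"],1),s["opening"]); return s
Z=dict(bottle_mid=50,jar_mid=22,scrubber_mid=26,brush_mid=15,soapsaver_mid=12,shelf=0,tray=0,pumice_mid=13,tumbler=0,mirror=0)
E
python3 - <<'E'
from h import *
s=st(); print(s["q"]); print(Ro.from_rotvec(s["orientation"]).as_matrix().round(3))
fs={c:grab_frame(c) for c in("side","top")}
for c,f in fs.items():
    cv2.imwrite(f"pics/{c}0.png",f["color"]); print(c,-np.array(f["R"]).T@np.array(f["t"]),f["fov_y"])
    for n,z in Z.items():
        for d in place_of(c,n)[:2]: print(c,n,round(d["score"],2),np.round(d["at"]),onz(f,d["at"],z).round())
E
```

```text
0.0 [144.1 556.  235.6] [-1.319 -1.019  1.022] [-0.3  0.4 -0.1] 91.85513052302073
[ 1.10688834e+00  1.59020797e-01  1.59821855e+00 -2.08236315e-05
  1.38618039e+00 -2.10088243e-01]
[[ 0.251 -0.001 -0.968]
 [ 0.968 -0.002  0.251]
 [-0.002 -1.     0.   ]]
side [  102.32911965 -1107.76251128   914.4489019 ] 43.389159223928345
side bottle_mid 0.59 [213. 164.] [467. 355.  50.]
side jar_mid 0.86 [258. 248.] [464. -75.  22.]
side scrubber_mid 0.65 [232. 217.] [442.  78.  26.]
side scrubber_mid 0.54 [272. 184.] [612. 199.  26.]
side brush_mid 0.63 [283. 324.] [ 424. -346.   15.]
side soapsaver_mid 0.91 [223. 198.] [453. 203.  12.]
side soapsaver_mid 0.45 [295. 228.] [598. -18.  12.]
side shelf 0.83 [330. 270.] [ 616. -206.    0.]
side shelf 0.27 [228. 156.] [553. 467.   0.]
side tray 0.84 [272. 188.] [619. 215.   0.]
side tray 0.33 [283. 321.] [ 433. -325.    0.]
side pumice_mid 0.88 [265. 287.] [ 430. -216.   13.]
side pumice_mid 0.45 [333. 272.] [ 610. -230.   13.]
side tumbler 0.91 [298. 226.] [615.  -2.   0.]
side mirror 0.87 [227. 155.] [552. 479.   0.]
side mirror 0.18 [223. 200.] [453. 210.  -0.]
top [ 303.86103738   -2.54366312 1480.78234654] 47.325871702523564
top bottle_mid 0.8 [166. 241.] [465. 344.  50.]
top jar_mid 0.54 [303. 248.] [457. -75.  22.]
top scrubber_mid 0.82 [250. 252.] [439.  87.  26.]
top brush_mid 0.73 [393. 256.] [ 436. -354.   15.]
top soapsaver_mid 0.76 [211. 249.] [448. 209.  12.]
top shelf 0.78 [344. 202.] [ 605. -204.    0.]
top tray 0.86 [211. 197.] [615. 219.   0.]
top pumice_mid 0.76 [349. 258.] [ 427. -215.   13.]
top tumbler 0.87 [280. 198.] [614.  -2.   0.]
top tumbler 0.16 [135. 218.] [541. 460.   0.]
top mirror 0.66 [133. 216.] [550. 466.   0.]
```

View pics/top0.png

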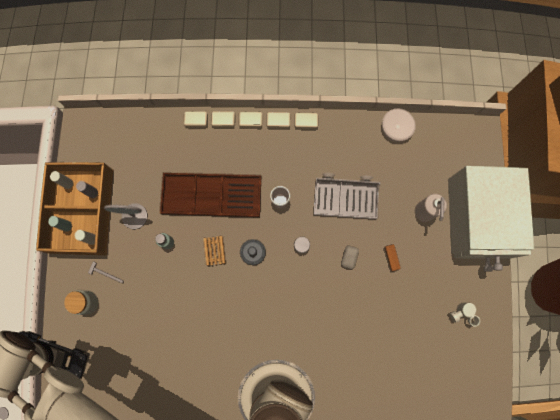

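View pics/side0.png

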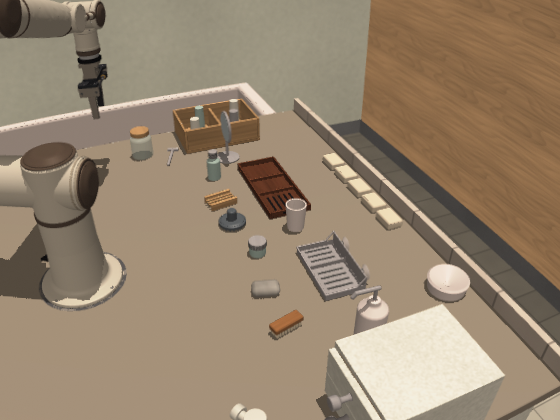

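Tool y points down, x is the jaw axis. The top view shows the row of things at rows 240–258, the tray at (211,197) and the shelf at (345,200). The tray, the shelf, the soap saver and the brush are slightly yawed, so I'll measure those yaws from masks.

```bash
python3 - <<'E'
from h import *
f=grab_frame("top"); g=grab_frame("side")
H=dict(tray=20,shelf=15,soapsaver_mid=20,brush_mid=28,pumice_mid=20,scrubber_mid=15,jar_mid=44,bottle_mid=100,mirror=120,tumbler=80)
for c,F in (("top",f),("side",g)):
  for n,z in H.items():
    L=cut_out(c,n)
    if not L: print(n,"none"); continue
    m=L[0]["mask"].astype(np.uint8)
    cs=max(cv2.findContours(m,cv2.RETR_EXTERNAL,cv2.CHAIN_APPROX_NONE)[0],key=len)[:,0]
    P=np.array([onz(F,p,z)[:2] for p in cs],np.float32)
    (cx,cy),(w,h),a=cv2.minAreaRect(P)
    print(c,n,round(L[0]["score"],2),"c",round(cx),round(cy),"wh",round(w),round(h),"ang",round(a,1))
im=f["color"][130:300,90:430]; cv2.imwrite("pics/top1.png",cv2.resize(im,(800,400),interpolation=cv2.INTER_CUBIC))
E
```

```text
top tray 0.96 c 619 220 wh 321 139 ang 89.5
top shelf 0.84 c 626 -207 wh 199 136 ang 87.3
top soapsaver_mid 0.91 c 444 199 wh 81 62 ang 2.4
top brush_mid 0.59 c 430 -348 wh 80 32 ang 15.0
top pumice_mid 0.78 c 432 -217 wh 42 70 ang 74.7
top scrubber_mid 0.59 c 443 81 wh 77 77 ang 1.2
top jar_mid 0.51 c 464 -68 wh 46 45 ang 0.8
top bottle_mid 0.77 c 462 336 wh 55 39 ang 61.1
top mirror 0.61 c 527 450 wh 72 122 ang 3.8
top tumbler 0.82 c 603 1 wh 64 57 ang 1.1
side tray 0.88 c 615 207 wh 342 144 ang 89.3
side shelf 0.77 c 627 -197 wh 240 154 ang 87.9
side soapsaver_mid 0.83 c 437 188 wh 93 88 ang 7.6
side brush_mid 0.67 c 429 -358 wh 94 49 ang 15.9
side pumice_mid 0.7 c 428 -224 wh 55 70 ang 74.3
side scrubber_mid 0.91 c 437 81 wh 83 100 ang 19.0
side jar_mid 0.57 c 454 -95 wh 91 47 ang 69.0
side bottle_mid 0.95 c 444 268 wh 197 41 ang 76.4
side mirror 0.58 c 547 462 wh 225 28 ang 77.3
side tumbler 0.61 c 588 -44 wh 154 56 ang 67.2
```

View pics/top1.png

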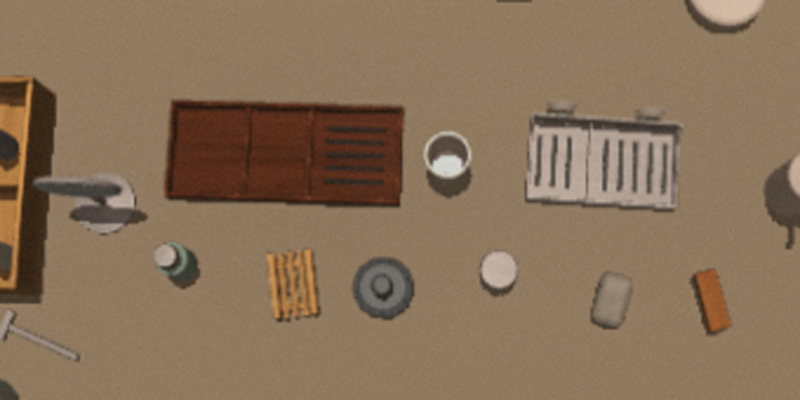

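```bash
python3 -m crank '[[[0,-1,0],[0,-0.97,0],-1],[[0,0,0],[0,-0.97,0],-1],[[0,0,0],[0,-0.97,0],-1],[[0,0,0],[0,0,0],-1],[[0,0,0],[0,0,0],-1]]' 30; python3 -c "
from h import *
st()"
```

```text
clock: 2.82
tool_pos: [144.4, 556.5, 286.4]
orientation: [-1.21, -1.208, 1.209]
wrist_force: [0.2, -0.5, -0.1]
opening: 91.9
2.83 [144.4 556.5 286.4] [-1.21  -1.208  1.209] [ 0.2 -0.5 -0.1] 91.86716261289764
```

```bash
python3 - <<'E'
from h import *
fs={c:grab_frame(c) for c in("side","top")}
for n in Z:
    L=[]
    for c in fs:
        d=place_of(c,n)[0]; L.append(ray(fs[c],d["at"]))
    A=np.zeros((3,3));b=np.zeros(3)
    for o,d in L:
        d=d/np.linalg.norm(d);M=np.eye(3)-np.outer(d,d);A+=M;b+=M@o
    print(n,np.linalg.solve(A,b).round(1))
f=fs["top"]
for u,v in((527,201),(673,209)): print(onz(f,(u/800*340+90,v/400*170+130),21).round())
E
python3 -m crank '[[[-0.59,0,-0.92],[0,0,0],-1],[[-0.59,0,-0.92],[0,0,0],-1],[[-0.59,0,-0.92],[0,0,0],-1],[[-0.59,0,-0.92],[0,0,0],-1],[[-0.59,0,-0.92],[0,0,0],-1]]'
python3 -m crank '[[[-0.59,0.5,-0.92],[0,0,0],-1],[[-0.59,0.5,-0.92],[0,0,0],-1],[[0,0.5,0],[0,0,0],-1],[[0,0,0],[0,0,0],-1],[[0,0,0],[0,0,0],-1]]'
```

```text
bottle_mid [470.9 342.2  43.6]
jar_mid [460.9 -67.1  11.4]
scrubber_mid [441.2  86.5  25.7]
brush_mid [ 430.9 -349.6   18. ]
soapsaver_mid [447.2 211.4   4.8]
shelf [ 605.3 -210.5    1.4]
clock: 4.2
tool_pos: [375.8, 408.0, 286.8]
orientation: [-1.209, -1.21, 1.209]
wrist_force: [0.8, 0.9, 0.0]
opening: 91.8
clock: 4.82
tool_pos: [466.5, 350.7, 212.8]
orientation: [-1.209, -1.211, 1.209]
wrist_force: [0.7, -0.2, -0.7]
opening: 91.8Traceback (most recent call last):
  File "<stdin>", line 6, in <module>
IndexError: list index out of range
```

```bash
python3 -m crank '[[[-0.1,0.8,0],[0,0,0],-1],[[0,0.8,0],[0,0,0],-1],[[0,0.8,0],[0,0,0],-1],[[0,0.6,0],[0,0,0],-1],[[0,0.3,0],[0,0,0],-1]]'; python3 -m crank '[[[0,0,0],[0,0,0],0.2],[[0,0,0],[0,0,0],0.2],[[0,0,0],[0,0,0],0.2],[[0,0,0],[0,0,0],0.5],[[0,0,0],[0,0,0],0.5]]' 25
python3 - <<'E'
from h import *
for c in("side","top"):
    f=grab_frame(c);P=proj(f,[[467,346,50]])[0].astype(int);im=f["color"][max(P[1]-75,0):P[1]+75,P[0]-90:P[0]+90];cv2.imwrite(f"pics/b_{c}.png",cv2.resize(im,(400,int(im.shape[0]*400/im.shape[1]))))
a=[cv2.resize(cv2.imread(f"pics/b_{c}.png"),(400,333)) for c in("side","top")];cv2.imwrite("pics/b1.png",np.hstack(a))
E
```

```text
clock: 5.45
tool_pos: [466.1, 345.8, 46.4]
orientation: [-1.209, -1.21, 1.21]
wrist_force: [-0.3, 0.5, 0.3]
opening: 92.2
clock: 6.08
tool_pos: [466.8, 345.6, 47.2]
orientation: [-1.209, -1.21, 1.208]
wrist_force: [0.5, 2.0, 0.9]
opening: 43.8
```

View pics/b1.png

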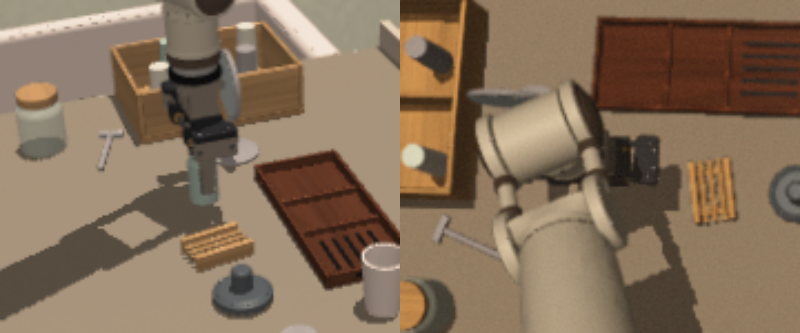

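```bash
python3 -m crank '[[[0,0.0,0],[0,0,0],0.5],[[0,-0.3,0],[0,0,0],0.5],[[0,-0.7,0],[0,0,0],0.5],[[0,-0.8,0],[0,0,0],0.5],[[0,-0.5,0],[0,0,0],0.5]]'
python3 -m crank '[[[-0.5,0,-0.1],[0,0,0],0.5],[[-0.8,0,-0.1],[0,0,0],0.5],[[-0.8,0,-0.1],[0,0,0],0.5],[[-0.8,0,-0.1],[0,0,0],0.5],[[-0.8,0,-0.1],[0,0,0],0.5]]'
python3 -m crank '[[[-0.8,0,-0.3],[0,0,0],0.5],[[-0.8,0,-0.3],[0,0,0],0.5],[[-0.8,0,-0.3],[0,0,0],0.5],[[-0.8,0,-0.3],[0,0,0],0.5],[[-0.8,0,-0.3],[0,0,0],0.5]]'
python3 -m crank '[[[-0.8,0,-0.4],[0,0,0],0.5],[[-0.8,0,-0.2],[0,0,0],0.5],[[-0.56,0,-0.3],[0,0,0],0.5],[[0,0,0],[0,0,0],0.5],[[0,0,0],[0,0,0],0.5]]'
python3 - <<'E'
from h import *
f=grab_frame("top")
for u,v in((527,201),(673,209),(532,122),(680,127)): print(onz(f,(u/800*340+90,v/400*170+130),21).round())
P=[]
im=f["color"].copy(); T=np.array([610,-205.]); a=-0.047;R=np.array([[np.cos(a),-np.sin(a)],[np.sin(a),np.cos(a)]])
for q in([54,98],[54,-98],[-54,-98],[-54,98],[54,18],[-54,18]): P.append(np.r_[T+R@q,21])
for p in proj(f,P): cv2.circle(im,tuple(p.round().astype(int)),0,(0,0,255),-1)
T=np.array([617,217.]); a=-0.01;R=np.array([[np.cos(a),-np.sin(a)],[np.sin(a),np.cos(a)]])
P=[np.r_[T+R@q,22] for q in([66,157],[66,-157],[-66,-157],[-66,157])]
for p in proj(f,P): cv2.circle(im,tuple(p.round().astype(int)),0,(0,255,255),-1)
cv2.imwrite("pics/o.png",cv2.resize(im[150:250,140:400],(800,308),interpolation=cv2.INTER_NEAREST))
g=grab_frame("side")["color"][130:350,170:430]; cv2.imwrite("pics/o2.png",np.vstack([cv2.imread("pics/o.png")[:, :], cv2.copyMakeBorder(cv2.resize(g,(340,288)),0,0,0,460,0)]))
E
```

```text
clock: 6.8
tool_pos: [466.9, 345.0, 164.1]
orientation: [-1.21, -1.211, 1.208]
wrist_force: [0.3, 0.4, -0.8]
opening: 43.2
clock: 7.42
tool_pos: [491.0, 158.5, 161.8]
orientation: [-1.209, -1.209, 1.21]
wrist_force: [1.0, -0.3, -1.3]
opening: 43.6
clock: 8.05
tool_pos: [566.2, -41.4, 161.8]
orientation: [-1.209, -1.208, 1.21]
wrist_force: [0.2, 1.1, -1.2]
opening: 43.5
clock: 8.68
tool_pos: [610.8, -147.2, 161.4]
orientation: [-1.208, -1.209, 1.209]
wrist_force: [0.4, 0.2, -1.8]
opening: 43.0
[ 558. -107.   21.]
[ 550. -301.   21.]
[ 665. -113.   21.]
[ 662. -312.   21.]
```

View pics/o2.png

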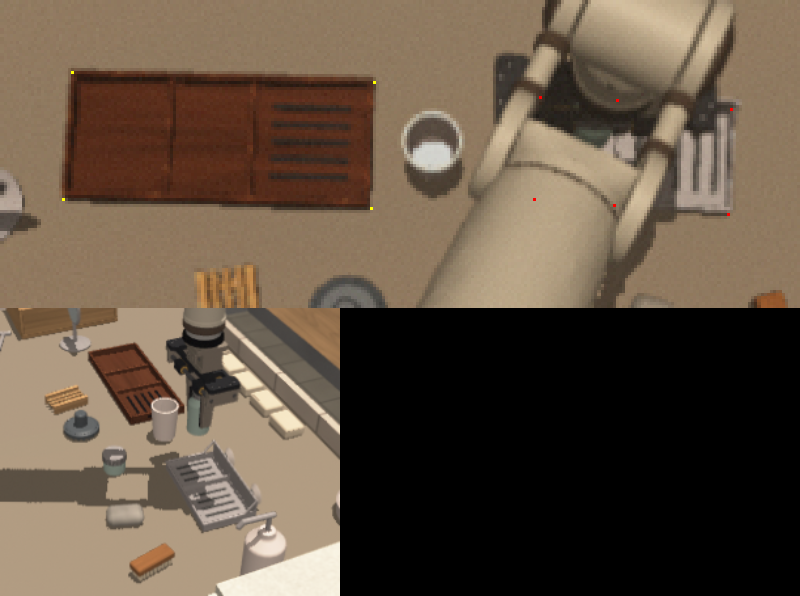

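```bash
python3 -m crank '[[[0,0.5,0],[0,0,0],0.5],[[0,0.7,0],[0,0,0],0.5],[[0,0.6,0],[0,0,0],0.5],[[0,0.3,0],[0,0,0],0.5],[[0,0.06,0],[0,0,0],0.5]]'
python3 -m crank '[[[0,0.04,0],[0,0,0],0.5],[[0,0,0],[0,0,0],0.5],[[0,0,0],[0,0,0],-0.3],[[0,0,0],[0,0,0],-0.5],[[0,0,0],[0,0,0],-0.5]]'
```

```text
clock: 9.4
tool_pos: [611.0, -147.2, 53.0]
orientation: [-1.207, -1.209, 1.21]
wrist_force: [-0.3, 0.2, -0.3]
opening: 43.1
clock: 10.02
tool_pos: [611.7, -148.0, 52.0]
orientation: [-1.21, -1.21, 1.209]
wrist_force: [0.5, -0.1, 0.2]
opening: 68.6
```

```bash
python3 -m crank '[[[0,-0.4,0],[0,0,0],-0.5],[[0,-0.8,0],[0,0,0],-0.5],[[0,-0.8,0],[0,0,0],-0.5],[[0,-0.4,0],[0,0,0],-0.5],[[0.77,0,0.57],[0,0,0],-0.3]]'
python3 -m crank '[[[0.77,0,0.57],[0,0,0],-0.3],[[0.77,0,0.57],[0,0,0],-0.3],[[0.77,0,0.57],[0,0,0],-0.3],[[0.77,0,0.57],[0,0,0],-0.3],[[0.77,0,0.57],[0,0,0],-0.3]]'
python3 -m crank '[[[0,0.8,0],[0,0,0],-0.3],[[0,0.2,0],[0,0,0],-0.3],[[0,0,0],[0,0,0],-0.3]]'
python3 - <<'E'
from h import *
f=grab_frame("top");g=grab_frame("side")
cv2.imwrite("pics/s1.png",np.hstack([cv2.resize(f["color"][170:270,210:390],(450,250)),cv2.resize(g["color"][150:320,190:380],(350,313))[:250]]))
for d in place_of("side","scrubber_mid")[:2]: print(d["score"],onz(g,d["at"],26))
for c,F in(("top",f),("side",g)):
  for d in place_of(c,"bottle_mid")[:1]: print(d["score"],onz(F,d["at"],54))
E
```

```text
clock: 10.65
tool_pos: [585.0, -111.4, 174.7]
orientation: [-1.217, -1.21, 1.207]
wrist_force: [0.3, 0.6, -0.3]
opening: 61.2
clock: 11.28
tool_pos: [439.1, 84.2, 171.6]
orientation: [-1.209, -1.209, 1.209]
wrist_force: [-0.8, 0.6, -0.7]
opening: 59.9
clock: 11.65
tool_pos: [440.2, 82.8, 121.3]
orientation: [-1.208, -1.208, 1.21]
wrist_force: [-0.1, 0.3, 0.0]
opening: 59.9
0.72 [441.17296534  84.59175288  26.        ]
0.61 [ 608.8772055  -154.91237747   54.        ]
0.86 [ 612.0777788  -137.27856634   54.        ]
```

View pics/s1.png

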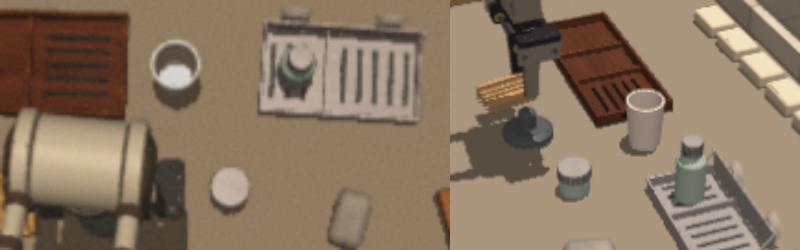

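The bottle stands in the narrow bay (top crop about (297,65)), and the gripper is over the scrubber.

```bash
python3 -m crank '[[[0.02,0.6,0],[0,0,0],-0.3],[[0,0.6,0],[0,0,0],-0.3],[[0,0.26,0],[0,0,0],-0.3],[[0,0,0],[0,0,0],0.5],[[0,0,0],[0,0,0],0.8]]' 25
python3 -m crank '[[[0,0,0],[0,0,0],0.8],[[0,0,0],[0,0,0],0.8],[[0,-0.3,0],[0,0,0],0.8],[[0,-0.7,0],[0,0,0],0.8],[[0,-0.8,0],[0,0,0],0.8]]'
python3 -m crank '[[[0,-0.8,0],[0,0,0],0.8],[[0,0,0],[0,0,0],0.8],[[0,0,0],[0,0,0],0.8]]'
```

```text
clock: 12.52
tool_pos: [441.6, 84.0, 49.8]
orientation: [-1.211, -1.211, 1.208]
wrist_force: [0.2, -0.1, 0.4]
opening: 41.7
clock: 13.15
tool_pos: [439.7, 84.3, 139.8]
orientation: [-1.208, -1.208, 1.21]
wrist_force: [0.2, 0.3, -1.0]
opening: 26.9
clock: 13.52
tool_pos: [439.8, 84.2, 178.0]
orientation: [-1.208, -1.209, 1.21]
wrist_force: [-0.3, -0.4, -1.7]
opening: 26.8
```

```bash
python3 -m crank '[[[-0.5,0,-0.2],[0,0,0],0.8],[[-0.8,0,-0.3],[0,0,0],0.8],[[-0.8,0,-0.3],[0,0,0],0.8],[[-0.8,0,-0.3],[0,0,0],0.8],[[-0.8,0,-0.3],[0,0,0],0.8]]'
python3 -m crank '[[[-0.8,0,-0.5],[0,0,0],0.8],[[-0.8,0,-0.5],[0,0,0],0.8],[[-0.8,0,-0.5],[0,0,0],0.8],[[-0.52,0,-0.44],[0,0,0],0.8],[[0,0,0],[0,0,0],0.8]]'
python3 -m crank '[[[0,0.5,0],[0,0,0],0.8],[[0,0.7,0],[0,0,0],0.8],[[0,0.5,0],[0,0,0],0.8],[[0,0,0],[0,0,0],0.8]]'
python3 - <<'E'
from h import *
f=grab_frame("top");g=grab_frame("side")
cv2.imwrite("pics/s2.png",np.hstack([cv2.resize(f["color"][170:270,270:400],(400,308)),cv2.resize(g["color"][210:320,270:390],(400,367))[:308]]))
E
```

```text
clock: 14.15
tool_pos: [509.5, -101.6, 176.4]
orientation: [-1.205, -1.207, 1.209]
wrist_force: [0.3, 0.9, -1.4]
opening: 27.0
clock: 14.78
tool_pos: [606.9, -247.9, 175.6]
orientation: [-1.206, -1.206, 1.208]
wrist_force: [-0.1, -0.7, -1.1]
opening: 27.3
clock: 15.28
tool_pos: [604.5, -244.3, 89.6]
orientation: [-1.2, -1.207, 1.21]
wrist_force: [0.2, 0.2, -2.4]
opening: 27.2
```

View pics/s2.png

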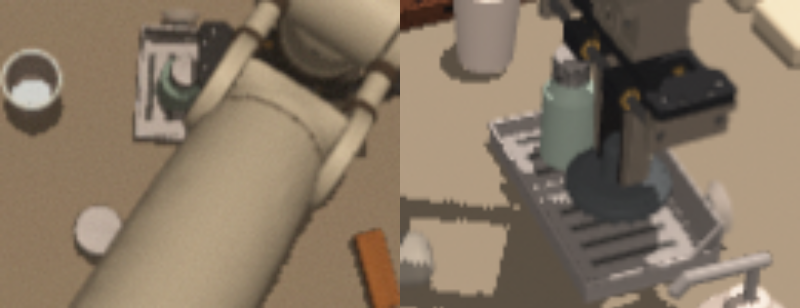

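```bash
python3 -m crank '[[[-0.05,0.3,-0.05],[0,0,0],0.8],[[0,0.3,0],[0,0,0],0.8],[[0,0.1,0],[0,0,0],0.8],[[0,0,0],[0,0,0],0.8],[[0,0,0],[0,0,0],0.8]]'
```

```text
clock: 16.0
tool_pos: [610.3, -249.6, 59.1]
orientation: [-1.21, -1.21, 1.209]
wrist_force: [-0.8, 0.6, -1.3]
opening: 26.9
```

```bash
python3 -m crank '[[[0.03,0.05,0.06],[0,0,0],0.8],[[0,0.06,0],[0,0,0],0.8],[[0,0,0],[0,0,0],0.8]]'
```

```text
clock: 16.38
tool_pos: [607.0, -247.9, 53.7]
orientation: [-1.209, -1.209, 1.209]
wrist_force: [-1.5, 1.7, 4.0]
opening: 26.9
```

```bash
python3 -m crank '[[[0,0,0],[0,0,0],-0.2],[[0,0,0],[0,0,0],-0.2],[[0,0,0],[0,0,0],-0.2],[[0,-0.4,0],[0,0,0],-0.2],[[0,-0.8,0],[0,0,0],-0.2]]'
python3 -m crank '[[[0,-0.8,0],[0,0,0],-0.2],[[0.6,-0.4,0.7],[0,0,0],-0.6],[[0.7,0,0.7],[0,0,0],-0.6],[[0.7,0,0.6],[0,0,0],-0.6],[[0.7,0,0.6],[0,0,0],-0.6]]'
python3 -m crank '[[[0.8,0,0.3],[0,0,0],-0.6],[[0,0,0],[0,0,0],-0.6],[[0,0,0],[0,0,0],-0.6]]'
python3 - <<'E'
from h import *
f=grab_frame("top");g=grab_frame("side")
for c,F in(("top",f),("side",g)):
  for n,z in dict(scrubber_mid=30,bottle_mid=54,shelf=0,jar_mid=22).items():
    for d in place_of(c,n)[:1]: print(c,n,d["score"],onz(F,d["at"],z).round())
cv2.imwrite("pics/s3.png",np.hstack([cv2.resize(f["color"][170:270,270:400],(400,308)),cv2.resize(g["color"][210:320,240:390],(400,293),interpolation=2)[:308].repeat(1,0) if 0 else cv2.resize(g["color"][210:320,240:390],(400,308))]))
E
```

```text
clock: 17.0
tool_pos: [606.0, -247.3, 113.1]
orientation: [-1.206, -1.208, 1.209]
wrist_force: [-0.0, -0.1, 0.2]
opening: 55.1
clock: 17.62
tool_pos: [476.4, -112.1, 174.7]
orientation: [-1.212, -1.21, 1.209]
wrist_force: [0.9, 0.2, 0.5]
opening: 73.2
clock: 18.0
tool_pos: [462.8, -73.6, 174.4]
orientation: [-1.212, -1.21, 1.209]
wrist_force: [0.3, -0.0, 0.4]
opening: 73.5
top scrubber_mid 0.61 [ 599. -238.   30.]
top bottle_mid 0.54 [ 621. -150.   54.]
top shelf 0.72 [ 604. -209.    0.]
top jar_mid 0.66 [462. -66.  22.]
side scrubber_mid 0.77 [ 602. -239.   30.]
side bottle_mid 0.86 [ 613. -149.   54.]
side shelf 0.73 [ 608. -210.    0.]
side jar_mid 0.58 [605. 192.  22.]
```

View pics/s3.png

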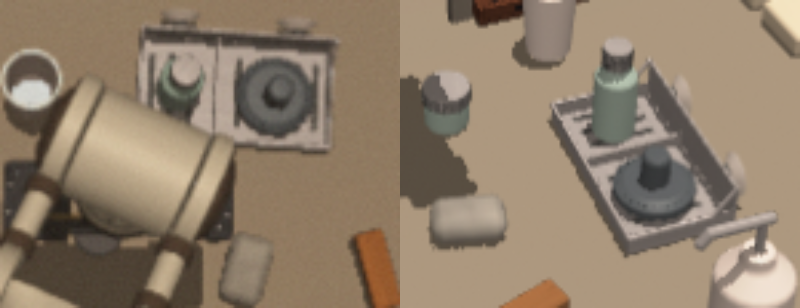

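Bottle and scrubber sit in their bays, left and right in the shelf. Next is the jar.

```bash
python3 -m crank '[[[0.06,0.8,0],[0,0,0],-0.6],[[0,0.8,0],[0,0,0],-0.6],[[0,0.7,0],[0,0,0],-0.6],[[0,0.43,0],[0,0,0],-0.6],[[0,0,0],[0,0,0],-0.6]]'
python3 -m crank '[[[0,0,0],[0,0,0],0.1],[[0,0,0],[0,0,0],0.4],[[0,0,0],[0,0,0],0.4],[[0,0,0],[0,0,0],0.4]]' 25
```

```text
clock: 19.12
tool_pos: [460.5, -69.3, 35.1]
orientation: [-1.205, -1.207, 1.21]
wrist_force: [-0.7, 0.0, 1.1]
opening: 73.2
clock: 19.62
tool_pos: [462.8, -70.1, 37.6]
orientation: [-1.211, -1.21, 1.209]
wrist_force: [-1.2, 0.4, 5.6]
opening: 47.4
```

```bash
python3 -m crank '[[[0,-0.3,0],[0,0,0],0.4],[[0,-0.7,0],[0,0,0],0.4],[[0,-0.8,0],[0,0,0],0.4],[[0,-0.8,0],[0,0,0],0.4],[[0.5,0,-0.31],[0,0,0],0.4]]'
python3 -m crank '[[[0.85,0,-0.31],[0,0,0],0.4],[[0.85,0,-0.31],[0,0,0],0.4],[[0.85,0,-0.31],[0,0,0],0.4],[[0.85,0,-0.31],[0,0,0],0.4],[[0.85,0,-0.31],[0,0,0],0.4]]'
python3 -m crank '[[[0.85,0,-0.31],[0,0,0],0.4],[[0.85,0,-0.31],[0,0,0],0.4],[[0.85,0,-0.31],[0,0,0],0.4],[[0.4,0,-0.31],[0,0,0],0.4],[[0,0,0],[0,0,0],0.4]]'
python3 -m crank '[[[0,0.6,0],[0,0,0],0.4],[[0,0.6,0],[0,0,0],0.4],[[0,0.6,0],[0,0,0],0.4],[[0,0,0],[0,0,0],0.4],[[0,0,0],[0,0,0],0.4]]'
```

```text
clock: 20.25
tool_pos: [479.7, -46.4, 171.2]
orientation: [-1.218, -1.211, 1.206]
wrist_force: [0.2, 0.1, -2.9]
opening: 47.4
clock: 20.88
tool_pos: [555.0, 169.0, 167.2]
orientation: [-1.209, -1.209, 1.21]
wrist_force: [1.5, -1.0, -0.8]
opening: 47.2
clock: 21.5
tool_pos: [617.0, 316.1, 166.7]
orientation: [-1.208, -1.21, 1.211]
wrist_force: [0.1, -0.3, -1.2]
opening: 47.3
clock: 22.12
tool_pos: [617.5, 314.7, 78.3]
orientation: [-1.21, -1.21, 1.208]
wrist_force: [-0.2, 0.4, -0.0]
opening: 47.8
```

```bash
python3 -m crank '[[[0,0.4,0],[0,0,0],0.4],[[0,0.2,0],[0,0,0],0.4],[[0,0.07,0],[0,0,0],0.4],[[0,0,0],[0,0,0],0.4]]'
python3 -m crank '[[[0,0.02,0],[0,0,0],0.4],[[0,0,0],[0,0,0],-0.3],[[0,0,0],[0,0,0],-0.5],[[0,0,0],[0,0,0],-0.5],[[0,0,0],[0,0,0],-0.5]]'
```

```text
clock: 22.62
tool_pos: [616.8, 315.0, 43.7]
orientation: [-1.209, -1.209, 1.21]
wrist_force: [-2.3, -0.7, 4.2]
opening: 47.3
clock: 23.25
tool_pos: [616.8, 315.1, 41.9]
orientation: [-1.209, -1.209, 1.209]
wrist_force: [-0.5, -0.1, -0.6]
opening: 68.7
```

```bash
python3 -m crank '[[[0,-0.4,0],[0,0,0],-0.5],[[0,-0.8,0],[0,0,0],-0.5],[[0,-0.8,0],[0,0,0],-0.5],[[-0.5,-0.2,0.6],[0,0,0],-0.8],[[-0.5,0,0.7],[0,0,0],-0.8]]'
python3 -m crank '[[[-0.5,0,0.7],[0,0,0],-0.8],[[-0.3,0,0.7],[0,0,0],-0.8],[[-0.3,0,0.7],[0,0,0],-0.8],[[0,0,0],[0,0,0],-0.8],[[0,0,0],[0,0,0],-0.8]]'
python3 - <<'E'
from h import *
f=grab_frame("top");g=grab_frame("side")
im=cv2.imread("pics/top0.png").astype(int)
for nm,(r0,r1,c0,c1),z in(("saver",(228,272,196,232),24),("brush",(238,278,380,406),30)):
    s=im[r0:r1,c0:c1]; m=((s[...,2]-s[...,0])>75).astype(np.uint8)
    v,u=np.nonzero(m); P=np.array([onz(f,(x+c0,y+r0),z)[:2] for x,y in zip(u,v)],np.float32)
    q=P-P.mean(0);w,V=np.linalg.eigh(q.T@q)
    print(nm,len(P),P.mean(0),"minrect",cv2.minAreaRect(P),"pca",np.degrees(np.arctan2(V[1,1],V[0,1])))
for c,F in(("side",g),("top",f)):
  for n,z in dict(jar_mid=28,soapsaver_mid=12).items():
    for d in place_of(c,n)[:1]: print(c,n,d["score"],onz(F,d["at"],z).round())
t=cv2.resize(cv2.imread("pics/top0.png")[225:275,190:240],(400,400),interpolation=cv2.INTER_CUBIC)
cv2.imwrite("pics/v1.png",np.hstack([t,cv2.resize(g["color"][145:225,195:315],(400,267))[:267].repeat(1,0) if 0 else cv2.copyMakeBorder(cv2.resize(g["color"][145:225,195:315],(400,267)),0,133,0,0,0)]))
E
```

```text
clock: 23.88
tool_pos: [553.0, 265.0, 155.7]
orientation: [-1.212, -1.214, 1.206]
wrist_force: [-0.1, -0.3, 0.3]
opening: 82.8
clock: 24.5
tool_pos: [448.4, 210.4, 153.6]
orientation: [-1.211, -1.212, 1.207]
wrist_force: [0.2, -0.1, -0.3]
opening: 82.7
saver 411 [443.58472 198.03296] minrect ((443.8460693359375, 199.00021362304688), (84.17141723632812, 58.92643737792969), 8.075498580932617) pca -171.35211
brush 222 [ 431.23596 -348.75693] minrect ((431.2541809082031, -348.87896728515625), (76.95512390136719, 27.582714080810547), 14.683775901794434) pca -165.36333
side jar_mid 0.66 [607. 310.  28.]
side soapsaver_mid 0.59 [449. 203.  12.]
top jar_mid 0.73 [615. 309.  28.]
top soapsaver_mid 0.52 [453. 211.  12.]
```

View pics/v1.png

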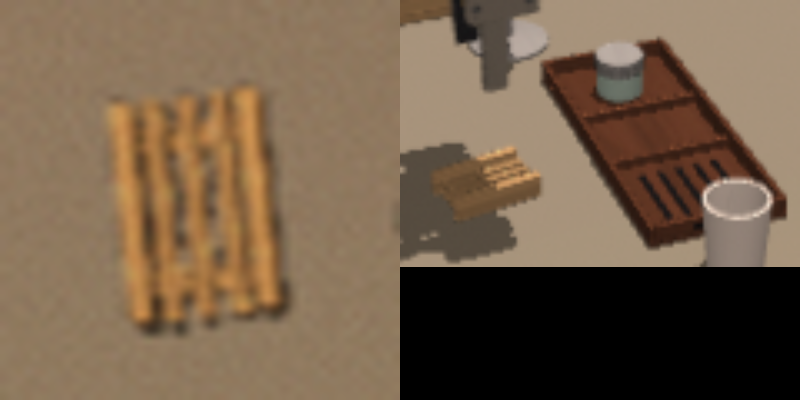

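The jar stands in the plain end bay. The colour mask puts the saver at (444,199) with yaw 8°, and its size matches.

```bash
python3 -m crank '[[[-0.19,0,0.07],[0,0,0],-0.8],[[0,0.5,0],[0,-0.81,0],-0.8],[[0,0.7,0],[0,-0.81,0],-0.8],[[0,0.5,0],[0,0,0],-0.8],[[0,0,0],[0,0,0],-0.8]]'
python3 - <<'E'
from h import *
st();g=grab_frame("side");cv2.imwrite("pics/v2.png",cv2.resize(g["color"][160:220,190:270],(640,480),interpolation=cv2.INTER_CUBIC))
E
```

```text
clock: 25.42
tool_pos: [441.5, 199.8, 65.3]
orientation: [-1.136, -1.308, 1.315]
wrist_force: [-0.2, 0.3, -0.1]
opening: 82.5
25.43 [441.5 199.8  65.3] [-1.136 -1.308  1.315] [-0.2  0.3 -0.1] 82.53203769739375
```

View pics/v2.png

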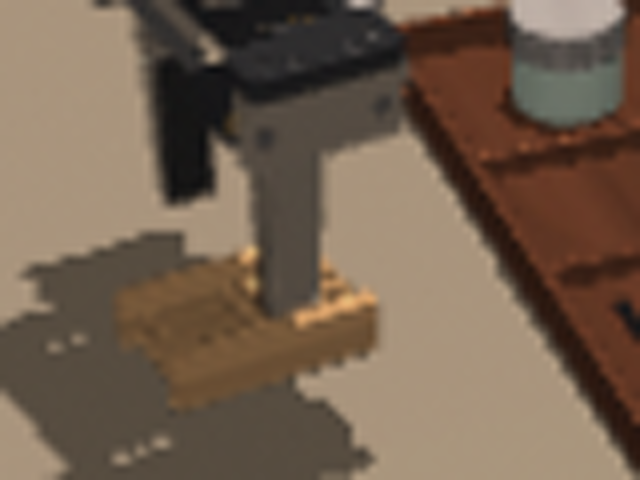

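```bash
python3 -m crank '[[[0.02,0.4,-0.06],[0,0,0],-0.8],[[0,0.3,0],[0,0,0],-0.8],[[0,0,0],[0,0,0],-0.8],[[0,0,0],[0,0,0],-0.4],[[0,0,0],[0,0,0],0]]' 20
python3 -m crank '[[[0,0,0],[0,0,0],0],[[0,0,0],[0,0,0],0],[[0,0,0],[0,0,0],0]]'
```

```text
clock: 26.1
tool_pos: [446.9, 202.1, 32.9]
orientation: [-1.14, -1.314, 1.312]
wrist_force: [-0.0, -0.8, -0.9]
opening: 64.7
clock: 26.48
tool_pos: [446.8, 202.1, 32.7]
orientation: [-1.14, -1.313, 1.312]
wrist_force: [-0.9, -1.5, 5.4]
opening: 57.5
```

```bash
python3 -m crank '[[[0,-0.3,0],[0,0,0],0],[[0,-0.7,0],[0,0,0],0],[[0,-0.6,0],[0,0.87,0],0],[[0,0,0],[0,0.87,0],0],[[0,0,0],[0,0,0],0]]'
python3 -m crank '[[[-0.3,0,-0.6],[0,0,0],0],[[-0.3,0,-0.7],[0,0,0],0],[[-0.3,0,-0.7],[0,0,0],0],[[-0.3,0,-0.7],[0,0,0],0],[[-0.38,0,-0.67],[0,0,0],0]]'
python3 -m crank '[[[0,0.4,0],[0,0,0],0],[[0,0.4,0],[0,0,0],0],[[0,0,0],[0,0,0],0],[[0,0,0],[0,0,0],0]]'
python3 - <<'E'
from h import *
st();g=grab_frame("side");cv2.imwrite("pics/v3.png",cv2.resize(g["color"][150:250,230:350],(600,500),interpolation=cv2.INTER_CUBIC))
E
```

```text
clock: 27.1
tool_pos: [446.3, 202.1, 112.8]
orientation: [-1.214, -1.203, 1.202]
wrist_force: [-0.2, 0.3, -1.3]
opening: 57.8
clock: 27.72
tool_pos: [614.4, 120.9, 111.4]
orientation: [-1.212, -1.202, 1.204]
wrist_force: [-0.3, 0.8, -0.5]
opening: 57.8
clock: 28.22
tool_pos: [613.2, 121.9, 72.0]
orientation: [-1.213, -1.202, 1.203]
wrist_force: [0.8, 0.2, -0.8]
opening: 57.7
28.23 [613.2 121.9  72. ] [-1.213 -1.202  1.203] [ 0.8  0.2 -0.8] 57.727709402699524
```

View pics/v3.png

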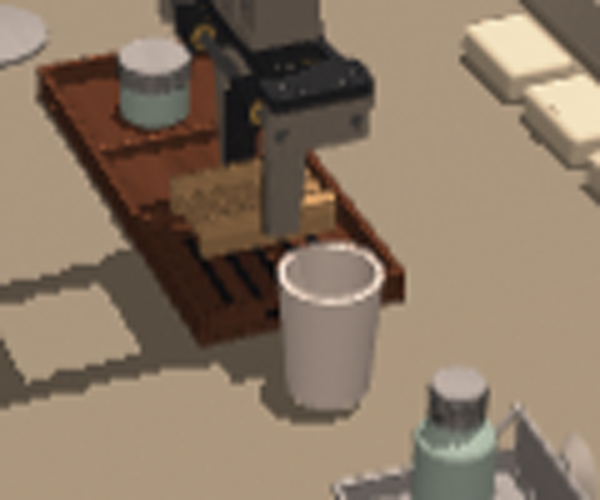

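```bash
python3 -m crank '[[[0,0.4,-0.05],[0,0,0],0],[[0,0.2,0],[0,0,0],0],[[0,0.05,0],[0,0,0],0],[[0,0,0],[0,0,0],0],[[0,0,0],[0,0,0],0]]'
python3 -m crank '[[[0,0.02,0],[0,0,0],0],[[0,0,0],[0,0,0],-0.45],[[0,0,0],[0,0,0],-0.45],[[0,0,0],[0,0,0],-0.45],[[0,0,0],[0,0,0],-0.45]]'
python3 -m crank '[[[0,-0.3,0],[0,0,0],-0.45],[[0,-0.8,0],[0,0,0],-0.45],[[0,-0.8,0],[0,0,0],-0.45],[[0,-0.8,0],[0,0,0],-0.45],[[0,0,0],[0,0,0],-0.45]]'
```

```text
clock: 28.9
tool_pos: [616.6, 121.2, 39.7]
orientation: [-1.214, -1.202, 1.201]
wrist_force: [-0.4, -0.4, -0.9]
opening: 58.0
clock: 29.52
tool_pos: [616.5, 121.2, 38.7]
orientation: [-1.214, -1.202, 1.202]
wrist_force: [-0.5, -0.0, 0.0]
opening: 66.9
clock: 30.15
tool_pos: [619.3, 121.3, 179.3]
orientation: [-1.221, -1.209, 1.197]
wrist_force: [0.4, -0.3, 0.3]
opening: 66.5
```

```bash
python3 -m crank '[[[-0.5,0,0.3],[0,0,0],-0.4],[[-0.8,0,0.3],[0,0,0],-0.4],[[-0.8,0,0.3],[0,0,0],-0.4],[[-0.8,0,0.3],[0,0,0],-0.4],[[-0.8,0,0.3],[0,0,0],-0.4]]'
python3 -m crank '[[[-0.8,0,0.3],[0,0,0],-0.4],[[-0.8,0,0.3],[0,0,0],-0.4],[[-0.8,0,0.3],[0,0,0],-0.4],[[-0.8,0,0.3],[0,0,0],-0.4],[[-0.8,0,0.3],[0,0,0],-0.4]]'
python3 -m crank '[[[-0.8,0,0.3],[0,0,0],-0.4],[[-0.74,0,0.34],[0,0,0],-0.4],[[0,0.4,0],[0,-1,0],-0.4],[[0,0.4,0],[0,-1,0],-0.4],[[0,0.4,0],[0,-1,0],-0.4]]'
python3 -m crank '[[[0,0,0],[0,-0.08,0],-0.4],[[0,0,0],[0,0,0],-0.4]]'
python3 - <<'E'
from h import *
f=grab_frame("top");g=grab_frame("side")
for c,F in(("side",g),("top",f)):
  for n,z in dict(jar_mid=28,soapsaver_mid=18,brush_mid=15).items():
    for d in place_of(c,n)[:1]: print(c,n,d["score"],onz(F,d["at"],z).round())
im=f["color"].astype(int);r0,r1,c0,c1=238,278,380,406
cv2.imwrite("pics/w1.png",np.hstack([cv2.resize(f["color"][160:290,150:420],(480,231)),cv2.resize(g["color"][290:350,240:330],(320,231))]))
E
```

```text
clock: 30.78
tool_pos: [538.3, -63.9, 172.8]
orientation: [-1.213, -1.201, 1.202]
wrist_force: [1.0, -0.4, -0.4]
opening: 64.2
clock: 31.4
tool_pos: [461.4, -263.0, 172.9]
orientation: [-1.213, -1.201, 1.201]
wrist_force: [1.4, 0.6, 0.6]
opening: 64.5
clock: 32.02
tool_pos: [429.1, -338.5, 112.2]
orientation: [-1.077, -1.394, 1.393]
wrist_force: [-0.0, 0.8, -0.5]
opening: 64.5
clock: 32.28
tool_pos: [429.8, -339.0, 114.1]
orientation: [-1.077, -1.396, 1.396]
wrist_force: [0.1, -0.4, 0.1]
opening: 64.3
side jar_mid 0.55 [618. 297.  28.]
side brush_mid 0.94 [ 421. -339.   15.]
top jar_mid 0.79 [616. 305.  28.]
top soapsaver_mid 0.63 [620. 132.  18.]
```

View pics/w1.png

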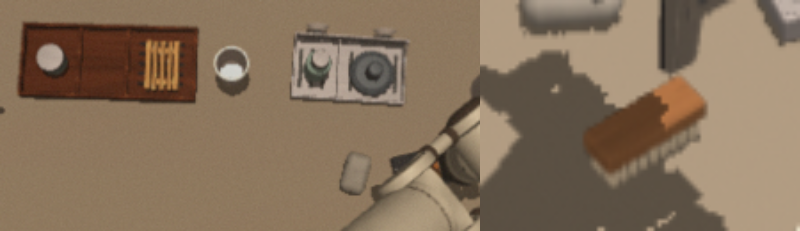

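The saver is in its bay, the pumice is untouched, and the gripper is about 10 mm left of the brush.

```bash
python3 -m crank '[[[-0.2,0.6,0.03],[0,0,0],-0.4],[[0,0.6,0],[0,0,0],-0.4],[[0,0.42,0],[0,0,0],-0.4],[[0,0,0],[0,0,0],-0.4],[[0,0,0],[0,0,0],-0.4]]'
python3 -m crank '[[[0,0,0],[0,0,0],0.3],[[0,0,0],[0,0,0],0.6],[[0,0,0],[0,0,0],0.6],[[0,0,0],[0,0,0],0.6],[[0,0,0],[0,0,0],0.6]]' 25
```

```text
clock: 33.3
tool_pos: [431.3, -349.5, 33.6]
orientation: [-1.077, -1.397, 1.398]
wrist_force: [-0.0, 0.5, 0.1]
opening: 64.2
clock: 33.92
tool_pos: [430.9, -349.0, 32.8]
orientation: [-1.076, -1.397, 1.397]
wrist_force: [0.3, 0.8, 0.7]
opening: 29.8
```

```bash
python3 -m crank '[[[0,-0.4,0],[0,0,0],0.6],[[0,-0.8,0],[0,0,0],0.6],[[0,-0.8,0],[0,1,0],0.6],[[0,-0.8,0],[0,1,0],0.6],[[0,0,0],[0,1,0],0.6]]'
python3 -m crank '[[[0,0,0],[0,0.08,0],0.6],[[0.5,0,-0.26],[0,0,0],0.6],[[0.85,0,-0.26],[0,0,0],0.6],[[0.85,0,-0.26],[0,0,0],0.6],[[0.85,0,-0.26],[0,0,0],0.6]]'
python3 -m crank '[[[0.85,0,-0.26],[0,0,0],0.6],[[0.85,0,-0.26],[0,0,0],0.6],[[0.85,0,-0.26],[0,0,0],0.6],[[0.85,0,-0.26],[0,0,0],0.6],[[0.85,0,-0.26],[0,0,0],0.6]]'
python3 -m crank '[[[0.85,0,-0.26],[0,0,0],0.6],[[0.85,0,-0.26],[0,0,0],0.6],[[0.85,0,-0.26],[0,0,0],0.6],[[0.85,0,-0.26],[0,0,0],0.6],[[0.85,0,-0.26],[0,0,0],0.6]]'
python3 -m crank '[[[0,0.6,0],[0,0,0],0.6],[[0,0.6,0],[0,0,0],0.6],[[0,0.6,0],[0,0,0],0.6],[[0,0,0],[0,0,0],0.6],[[0,0,0],[0,0,0],0.6]]'
```

```text
clock: 34.55
tool_pos: [432.3, -350.8, 176.6]
orientation: [-1.22, -1.205, 1.207]
wrist_force: [0.7, -0.8, -1.5]
opening: 29.8
clock: 35.17
tool_pos: [484.0, -195.2, 171.4]
orientation: [-1.211, -1.202, 1.202]
wrist_force: [0.4, -0.6, -0.9]
opening: 29.6
clock: 35.8
tool_pos: [551.1, 16.4, 171.4]
orientation: [-1.212, -1.201, 1.204]
wrist_force: [0.9, -0.5, -0.2]
opening: 29.9
clock: 36.42
tool_pos: [618.3, 228.0, 171.1]
orientation: [-1.212, -1.201, 1.204]
wrist_force: [0.9, -0.8, -0.5]
opening: 29.4
clock: 37.05
tool_pos: [619.1, 226.7, 83.3]
orientation: [-1.214, -1.203, 1.202]
wrist_force: [-0.5, 0.5, -0.4]
opening: 29.7
```

```bash
python3 -m crank '[[[0,0.5,0],[0,0,0],0.6],[[0,0.28,0],[0,0,0],0.6],[[0,0.09,0],[0,0,0],0.6],[[0,0,0],[0,0,0],0.6],[[0,0,0],[0,0,0],0.6]]'
python3 -m crank '[[[0,0.01,0],[0,0,0],0.6],[[0,0,0],[0,0,0],0.15],[[0,0,0],[0,0,0],0.15],[[0,0,0],[0,0,0],0.15],[[0,0,0],[0,0,0],0.15]]'
python3 -m crank '[[[0,-0.3,0],[0,0,0],0.15],[[0,-0.7,0],[0,0,0],0.15],[[0,-0.8,0],[0,0,0],0.15],[[0,-0.8,0],[0,0,0],0.15],[[0,0,0.9],[0,0,0],0.15]]'
python3 -m crank '[[[0,0,0.9],[0,0,0],0.15],[[0,0,0.9],[0,0,0],0.15],[[0,0,0.9],[0,0,0],0.15],[[0,0,0],[0,0,0],0.15],[[0,0,0],[0,0,0],0.15]]'
python3 - <<'E'
from h import *
st()
fs={c:grab_frame(c) for c in("side","top")}
Z.update(bottle_mid=54,scrubber_mid=30,jar_mid=28,brush_mid=21,soapsaver_mid=18)
for n in Z: print(n,[(round(d["score"],2),onz(fs[c],d["at"],Z[n])[:2].round().tolist()) for c in fs for d in place_of(c,n)[:1]])
cv2.imwrite("pics/z1.png",np.vstack([cv2.resize(fs["top"]["color"][165:275,120:400],(700,275)),cv2.copyMakeBorder(cv2.resize(fs["side"]["color"][140:310,200:400],(382,325)),0,0,0,318,0)]))
E
```

```text
clock: 37.67
tool_pos: [619.4, 226.8, 40.0]
orientation: [-1.215, -1.203, 1.201]
wrist_force: [0.0, 0.1, 0.1]
opening: 29.8
clock: 38.3
tool_pos: [618.7, 226.7, 38.6]
orientation: [-1.214, -1.202, 1.202]
wrist_force: [-0.1, 0.0, -0.7]
opening: 39.1
clock: 38.92
tool_pos: [578.4, 227.3, 175.2]
orientation: [-1.222, -1.211, 1.193]
wrist_force: [0.2, 0.2, 0.6]
opening: 38.9
clock: 39.55
tool_pos: [439.9, 228.7, 169.9]
orientation: [-1.216, -1.204, 1.2]
wrist_force: [0.6, -0.3, 0.8]
opening: 38.9
39.55 [439.9 228.7 169.9] [-1.216 -1.204  1.2  ] [ 0.6 -0.3  0.8] 38.88582140852194
bottle_mid [(0.73, [610.0, -146.0]), (0.65, [605.0, 210.0])]
jar_mid [(0.79, [624.0, 322.0]), (0.73, [619.0, 310.0])]
scrubber_mid [(0.73, [603.0, -245.0]), (0.72, [618.0, 231.0])]
brush_mid [(0.87, [613.0, 241.0]), (0.56, [619.0, 216.0])]
soapsaver_mid [(0.79, [616.0, 120.0]), (0.63, [617.0, 310.0])]
shelf [(0.86, [606.0, -216.0]), (0.79, [600.0, -212.0])]
tray [(0.82, [621.0, 227.0]), (0.9, [619.0, 215.0])]
pumice_mid [(0.96, [426.0, -213.0]), (0.72, [423.0, -215.0])]
tumbler [(0.81, [617.0, 10.0]), (0.75, [621.0, 123.0])]
mirror [(0.89, [552.0, 463.0]), (0.73, [542.0, 467.0])]
```

View pics/z1.png

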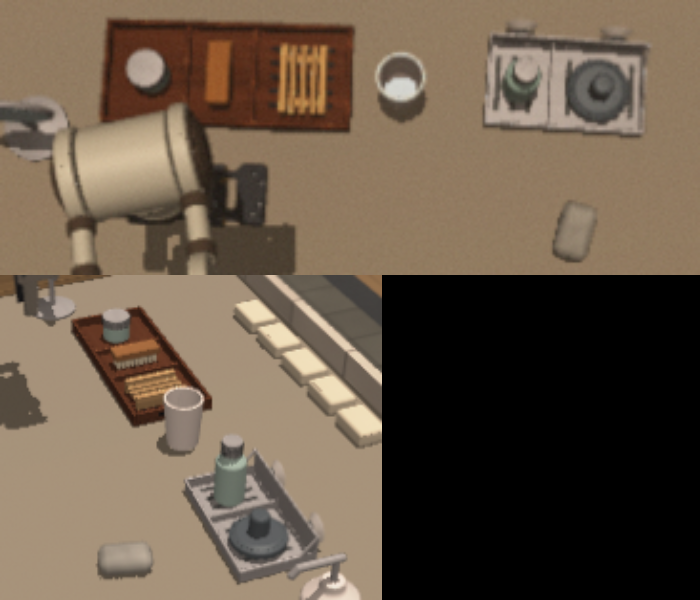

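All five items are seated in their bays and the bystanders are where they began, so I'm handing in.

```bash
python3 -c "
from h import *
print(order.close_job())"
```

```text
the job is handed in; nothing more can be done
None
```

I made up both kits and handed the job in at about 40 s of the 138 s allowed. No verdict is reported.

- **Shower kit:** the frosted bottle stands in the narrow bay of the shelf and the scrubber lies knob up in the wide bay.
- **Tub kit:** the jar stands in the plain end bay of the tray. The nail brush lies bristles down in the middle bay and the soap saver right way up in the slotted bay.

**Last checks:** the final pictures from both cameras show all five items flat and upright in their bays. The pumice, tumbler and mirror look unmoved, and the raised gripper is touching nothing. The release heights and contact forces fit each item resting on its floor.

**Checks that disagreed:** several network readings in the last top view were plain misdetections. It put the bottle, scrubber, soap saver and tumbler in the tray's area, or the saver in the jar's place. The two cameras also differed by about 25 mm on the brush's y, one reading on each side of where I released it. In these cases I relied on the pictures and the tool's release positions.

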